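# Tap a seized jig insert loose with a mallet

## Robot

A 6-joint arm with a two-finger parallel gripper is mounted at the origin on the work surface; the furniture and walls round the work are solid. World frame = base frame: x ahead of the robot, y to its left, z up, the work surface at z = 0. Lengths are in m, angles in degrees, forces in N, time in s.
With the tool pointing down it reaches from about 0.375 to 0.9 m from the base axis. Payload 3.1 kg.
Tool frame: the origin (TCP) lies at the very end of the fingers, on their centre line; the grasp point (between the pads) lies 19 mm behind it; z points along the fingers, y is the line along which they close (so a half turn about z gives the same grasp; the last joint's range is limited). The gripper opens to 87 mm and grips with 3 to 60 N. Pads are 19 mm wide; open, the fingers measure 117 mm over their backs; the gripper's body (75 mm by 190 mm) begins 51 mm behind the grasp point.
Start: joints at [-82.019, 30.224, 82.088, -0, 67.689, -10.227], TCP at [0.195, -0.594, 0.223] pointing down, gripper open.
Joint ranges: [-176.69, 176.69], [-43.24, 126.21], [12.49, 139.97], [-82, 262], [0, 151.66], [-163.58, 163.58]. Speed limits (degrees/s): [159.86, 159.86, 180, 180, 180, 180].

## Interface

Orientations are given as a 3x3 rotation matrix whose columns are the frame's x, y, z axes.
In Python, from rig import * gives the robot as it stands.
- The arm moves only by the tool jog_arm, never from a script. Its arguments are lists of equal length, an entry for each row: "delta_pos": the shift along the world's x, y, z in cm, a list of three; "turn": the turn about the world's z in degrees; "grip": the closure, from 0 (fully open) to 1 (shut). In form: {"delta_pos": [[x, y, z], ...], "turn": [turn, ...], "grip": [grip, ...]}. A call has 1 to 12 rows; each row is the pose to reach, as a shift and turn from the pose commanded when the call began; what a row does not reach only later rows make up. A row lasts 1/8 s, in which the tool goes at most 62.5 mm and 10.7 degrees, less where a joint would pass 70% of its speed; a pose out of reach is approached as far as the arm can. A call with a gripper value outside its range is refused whole. The fingers move at their own pace and stop on an object; the grip force is fixed at half the most. Time passes only in rows, so rows that repeat a pose let the fingers close. It gives the time, the measured TCP pose, the force, the opening and the grip force at its end, in the units of the state.
- read_state(): the state, without advancing time (a new reading comes with each control period).
- capture(name): name is "scene" or "side" or "wrist"; returns a dict with "color" (420x560x3 uint8, blue, green, red), "fovy" (degrees; the focal length in pixels is half the picture's height over the tangent of half this angle, whatever the lens; pixels are square), "cx", "cy" (the principal point, pixels), "camera_from_world" (4x4, takes a point from world to camera coordinates). Camera axes: x right, y up, looking along -z (the intrinsics and any distortion apply to the point x, -y, -z); pixel columns grow to the right and rows downward; lengths in m; the calibration is good to about 2 mm. A picture is of the moment at which its call begins. There is no depth.
- hand_in(): hands the job in; it is judged then, once.
The state is a dict: "time_s": time; "joint_positions": joint angles; "qvel": joint speeds; "tau": joint torques, N m; "position": TCP position; "tcp_rot": TCP orientation; "force": force on the tool from outside, world axes, zero at the start; "moment": the same for the moment, N m; "opening": opening from 0.0 (shut) to 1.0 (fully open); "grasp_force": force on a finger pad.
Only numpy, scipy, OpenCV 4.12 (cv2) and the standard library are available. Lean on these libraries where they do the work, as an engineer would, in place of code of your own. Each camera call takes 0.05 s, during which the arm holds its last target. There are 200 camera calls.

## Task

The steel insert bar of the small straightening jig has seized between the jig's two cheeks. Take the little mallet that stands on the brown board and loosen the insert with light taps on its two front studs, changing sides before it jams, until both ends of its front face stand level with the front ends of the cheeks or up to about 8 mm behind them. Touch the jig with nothing but the mallet, stand the mallet back upright on the board, and leave the other things where they are.

Things in the scene. Friction and masses are not known exactly. Their poses are not given: they have to be found in the camera images.
- jig: Fixed jig: dark steel bed plate 100 x 200 x 12 mm, two aluminium cheeks 20 mm thick along its short sides (152 mm apart, tops at 41 mm), keeper strips with screws on them up to 50 mm. Origin: on the bench under the middle of the front edge, on the line of the cheeks' front ends (facing the robot). x points back along the cheeks, the way the insert is to be driven; y to the left cheek; z up.
- insert: Steel bar between the cheeks, 147 mm long (y), 54 mm deep (x), 16 to 38 mm above the bench. Origin: at bench height under the middle of its front face; axes as the jig's. It starts with the front face 14 to 15 mm in front of the cheeks' front ends (jig x = -0.014 to -0.015); both ends must come to jig x = 0 to 0.008. More than 18 N from the mallet bruises it.
- stud_left (a point): Centre of the end face of the insert's left strike stud: round, steel, 16 mm across, standing 6 mm out of the front face towards the robot, 50 mm left (+y) of the insert's middle, 28 mm above the bench. A level push here of about 10 N moves this end alone, the other end being the pivot, until the bar wedges askew and the force climbs steeply.
- stud_right (a point): The same for the right stud, 50 mm right (-y) of the insert's middle. A burr sets the skew at which the bar wedges, anew each time: one end's lead over the other can change by about 4 mm only, somewhere within -4 to +4 mm. Feel for it (stop near 14 N), then tap the other stud; repeat. Pushed at the middle it needs 20 N or more.
- mallet: Small mallet standing on its head, 100 mm high, 0.28 kg: head 76 mm long (x), dark steel middle 44 x 34 x 32 mm, round white faces 30 mm across at both ends (alike); square wooden handle 18 x 18 mm rising from the head's middle, 32 to 100 mm above the underside. Origin: centre of the head's underside; the head's axis is 16 mm above it, each face 38 mm from it along x; z up the handle.
- board: Fixed brown hardboard mat 215 x 235 mm (x, y), 9 mm thick; the mallet stands on it and must stand on it again. Origin: centre of its underside.
- bit_box: Green box 55 x 85 x 24 mm on the board; leave alone. Origin: centre of underside.
- wick_reel: Flat round dark reel, about 45 mm across, 10 mm high, with a wire tail, on the board; leave alone. Origin: underside.
- tip_cleaner: Round black tin 68 mm across, 42 mm high, right of the jig; leave alone. Origin: centre of underside.
- flux_bottle: Small bottle 34 mm across, 70 mm high, right of the jig; leave alone. Origin: centre of underside.
- multimeter: Red multimeter 142 x 76 x 46 mm lying in front of the robot; leave alone. Origin: centre of underside.
Things that resemble listed ones, but are neither listed nor needed, are in the scene too. What is shaped like the mallet but blue is not meant.

How it is judged (in metres and radians):
On the way, in this order (a step that is already met when the one before it is completed fails the run):
1. the mallet is lifted clear of the board (z of mallet in the frame of board above 0.03 m), for 0.1 s.
2. both ends of the insert's front face are level with the cheeks' front ends or behind them (x of each of stud_left, stud_right in the frame of jig above -0.0075 m), for 0.1 s.
At the end, for the whole second after the job is handed in: Both ends of the insert's front face are level with the cheeks' front ends (at most 1.5 mm in front, at most 10 mm behind, measured at the studs less their 6 mm), and the mallet stands upright (within 0.1 rad) and still on the board, released (all of step 2 and x of each of stud_left, stud_right in the frame of jig below 0.004 m and angle between mallet's own z axis and vertical below 0.1 rad and z of mallet in the frame of board between 0.004 and 0.014 m and x of mallet in the frame of board between -0.105 and 0.105 m and y of mallet in the frame of board between -0.115 and 0.115 m and linear speed of mallet below 0.02 m/s); the robot touches nothing.
It fails at once if the insert is struck or pressed by the mallet with more than 18 N (contact force between mallet and insert above 18 N).
It fails at once if the hand or arm touches the jig or its insert (contact force between any of the fingers, the arm and jig above 2 N).
It fails at once if a bystander is moved more than 30 mm (distance of any of bit_box, wick_reel, tip_cleaner, flux_bottle, multimeter from where it was at the start of the episode above 0.03 m).
It also fails if it takes over 70 s, if anything falls off the work surface, if the arm or the gripper's body presses on something with over 40 N, if the wrist force passes 120 N, or if a joint passes its speed limit or range.

## Working session

There is one attempt and no reset: what is moved stays moved. The work goes in short steps, Python scripts to look and compute and a tool call to move; the robot and the scene stay as the last step left them, time stands still between calls to the robot, and variables do not carry over. Pictures are saved under pics/ and viewed, at most 10 in all, crops included, and the job is handed in when it is done.

Besides the shell and the picture viewer there is one more tool, called after "Emit:" as name(argument=value, ...), one argument or row to a line, values as JSON. jog_arm: Moves the arm, as the interface text tells. Its arguments: {"type":"object","properties":{"delta_pos":{"type":"array"},"turn":{"type":"array"},"grip":{"type":"array"}},"required":["delta_pos","turn","grip"]}

```bash
mkdir -p pics; cat > h.py <<'E'
from rig import *
import numpy as np, cv2, pickle
def snap(n,f):
    c=capture(n); cv2.imwrite(f'pics/{f}.png',c['color']); pickle.dump(c,open(f'pics/{f}.pkl','wb')); return c
def ray(c,u,v):
    h=c['color'].shape[0]; f=h/2/np.tan(np.radians(c['fovy'])/2)
    T=np.array(c['camera_from_world']); R=T[:3,:3]; o=-R.T@T[:3,3]
    d=R.T@np.array([(u-c['cx'])/f,-(v-c['cy'])/f,-1]); return o,d
def atz(c,u,v,z):
    o,d=ray(c,u,v); return o+d*(z-o[2])/d[2]
def proj(c,p):
    h=c['color'].shape[0]; f=h/2/np.tan(np.radians(c['fovy'])/2)
    q=np.array(c['camera_from_world'])@np.append(p,1); return c['cx']-f*q[0]/q[2], c['cy']+f*q[1]/q[2]
def load(f): return pickle.load(open(f'pics/{f}.pkl','rb'))
E
python3 - <<'E'
from h import *
a=snap('scene','s0');b=snap('side','d0')
for c in(a,b):print({k:v for k,v in c.items() if k!='color'}, ray(c,c['cx'],c['cy']))
s=read_state();print(s['position'],s['tcp_rot'],s['force'])
E
```

```text
{'fovy': 52.49954912667623, 'cx': 281.93677025565114, 'cy': 212.71849936015843, 'camera_from_world': array([[ 0.58494599, -0.81065454,  0.02602692, -0.33380152],
       [ 0.32739963,  0.26535824,  0.90685968, -0.18526808],
       [-0.74205638, -0.52194273,  0.42062824, -0.82231228],
       [ 0.        ,  0.        ,  0.        ,  1.        ]])} (array([-0.35428951, -0.65063523,  0.52258774]), array([ 0.74205638,  0.52194273, -0.42062824]))
{'fovy': 44.238241965953364, 'cx': 287.99438529428636, 'cy': 213.1605102580553, 'camera_from_world': array([[ 0.82565341, -0.56396534,  0.01547729, -0.42083429],
       [ 0.27444045,  0.42545127,  0.86236516, -0.17952833],
       [-0.49292889, -0.70776713,  0.50605019, -1.35430974],
       [ 0.        ,  0.        ,  0.        ,  1.        ]])} (array([-0.2708453 , -1.11949132,  0.84668105]), array([ 0.49292889,  0.70776713, -0.50605019]))
[ 0.19521213 -0.59304571  0.22169062] [[ 9.49926472e-01  3.12473342e-01 -3.28749979e-04]
 [ 3.12473390e-01 -9.49924623e-01  1.89483713e-03]
 [ 2.79798392e-04 -1.90268157e-03 -9.99998151e-01]] [0.47723832 0.10159065 0.43504603]
```

View pics/s0.png

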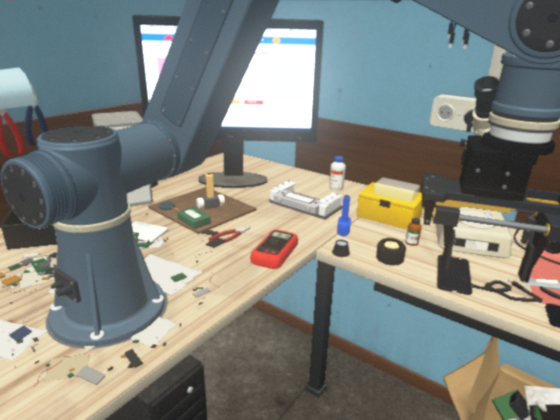

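View pics/d0.png

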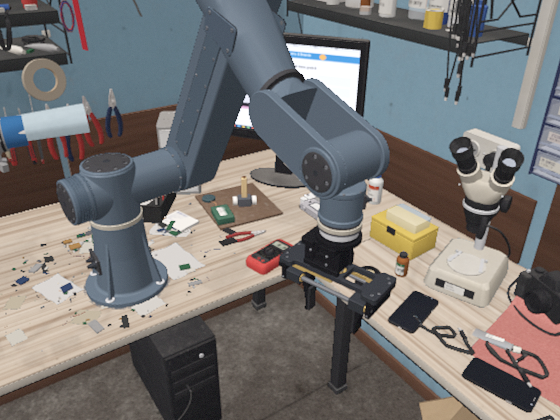

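The scene view shows the mallet at about (210,190) on the board, head (199,204)–(221,201). The jig is at about (305,198), and the blue decoy at (345,215). In the side view the arm hides most of the jig; the mallet is at (244,190).

```bash
python3 - <<'E'
from h import *
a=load('s0');b=load('d0')
for n,c,u,v,z in [('hand top',a,210,175,.109),('head',a,210,203,.025),('head',b,244,201,.025),('top',b,245,178,.109),('jigL',a,277,187,.05),('jigR',a,335,208,.05),('board',a,205,208,.009),('meter',a,275,245,.046),('box',a,193,215,.024),('bottle',a,413,240,0),('tin',a,391,250,.042),('decoy',a,344,232,0)]:
    print(n,atz(c,u,v,z).round(3))
for f in['s0']:
    im=load(f)['color'][150:270,140:360]; cv2.imwrite('pics/s0c.png',cv2.resize(im,None,fx=3.6,fy=3.6,interpolation=cv2.INTER_CUBIC))
E
```

```text
hand top [0.452 0.168 0.109]
head [0.447 0.168 0.025]
head [0.453 0.172 0.025]
top [0.457 0.169 0.109]
jigL [0.62  0.056 0.05 ]
jigR [ 0.595 -0.159  0.05 ]
board [0.437 0.18  0.009]
meter [ 0.334 -0.149  0.046]
box [0.361 0.148 0.024]
bottle [ 0.646 -0.367  0.   ]
tin [ 0.487 -0.367  0.042]
decoy [ 0.573 -0.204  0.   ]
```

View pics/s0c.png

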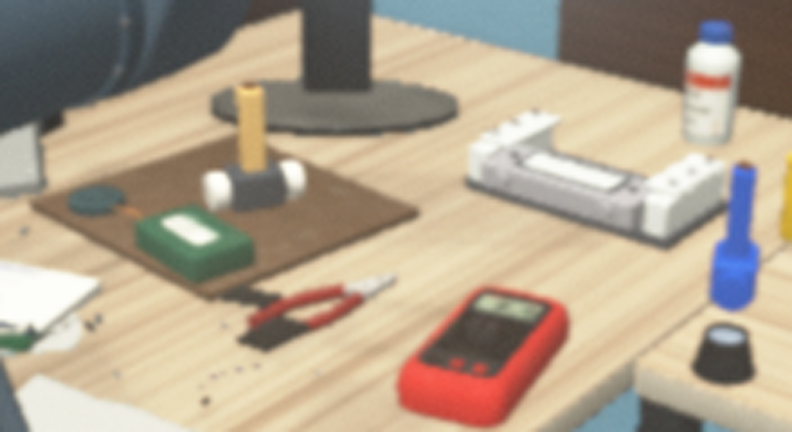

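```bash
python3 - <<'E'
from h import *
a=load('s0')
def g(u,v,z): return atz(a,140+u/3.6,150+v/3.6,z)
p,q=g(213,190,.025),g(296,179,.025); d=q-p
print('mallet',p,q,np.linalg.norm(d),np.degrees(np.arctan2(d[1],d[0])))
p,q=g(468,184,0),g(668,244,0);d=q-p
print('jig',p,q,(p+q)/2,np.linalg.norm(d),np.degrees(np.arctan2(d[1],d[0]))+90)
for u,v in[(33,205),(208,297),(418,212),(240,137)]:print(g(u,v,.009))
E
```

```text
mallet [0.42804464 0.19283159 0.025     ] [0.48634097 0.15699066 0.025     ] 0.06843269887566543 -31.583445058350662
jig [0.61355392 0.07651386 0.        ] [ 0.61849488 -0.11949227  0.        ] [ 0.6160244 -0.0214892  0.       ] 0.19606839440371668 1.4440156381277376
[0.34141766 0.30919823 0.009     ]
[0.31664313 0.084598   0.009     ]
[0.5258041  0.06072244 0.009     ]
[0.55191317 0.28722519 0.009     ]
```

Emit:
jog_arm(
  delta_pos=[
    [5,6,3],
    [10,12,6],
    [14,18,9],
    [18,24,12],
    [22,30,15],
    [26,36,15],
    [28,42,15],
    [30,48,15],
    [31,52,15],
    [31,54,15],
    [31,54,15],
  ],
  turn=[0,0,0,0,0,0,0,0,0,0,0],
  grip=[0,0,0,0,0,0,0,0,0,0,0],
)

```text
time_s: 1.48
position: [0.5054, -0.0505, 0.3724]
tcp_rot: [[0.949, 0.316, -0.001], [0.316, -0.949, 0.001], [-0.0, -0.001, -1.0]]
force: [0.5, -1.0, -0.6]
opening: 1.0
grasp_force: 0.0
```

```bash
python3 - <<'E'
from h import *
a=snap('wrist','w1')
print({k:v for k,v in a.items() if k!='color'})
s=read_state();print(s['position'],s['tcp_rot'],s['joint_positions'])
E
```

```text
{'fovy': 68.3196217522732, 'cx': 283.1788861084621, 'cy': 209.5619670540111, 'camera_from_world': array([[ 0.31640034, -0.94862197, -0.00267891, -0.20642756],
       [ 0.90372552,  0.30228184, -0.30315983, -0.35763274],
       [ 0.28839386,  0.09349887,  0.95293596, -0.67577216],
       [ 0.        ,  0.        ,  0.        ,  1.        ]])}
[ 0.5058876  -0.04824827  0.37246953] [[ 9.48413191e-01  3.17036610e-01  4.54255934e-04]
 [ 3.17032967e-01 -9.48407516e-01  3.64429162e-03]
 [ 1.58619360e-03 -3.31228014e-03 -9.99993256e-01]] [-18.19179449  12.30904656  86.19248294   0.20876409  81.53898799
  53.29365518]
```

View pics/w1.png

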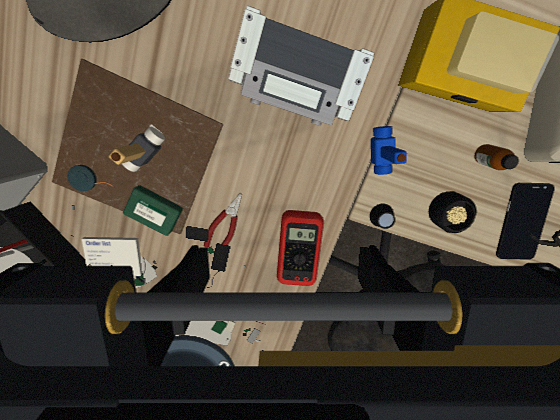

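The wrist view shows the jig in full: its near edge runs from about (237,88) to (345,122), with the studs at about (256,101) and (318,119). The mallet is at (137,150), head axis from lower left to upper right (153,135), with the handle toward (118,158).

```bash
python3 - <<'E'
from h import *
c=load('w1')['color']
A=cv2.resize(c[5:130,225:380],None,fx=5,fy=5,interpolation=cv2.INTER_CUBIC)[:600,:775]
cv2.imwrite('pics/w1j.png',A)
B=cv2.resize(c[110:185,90:180],None,fx=7,fy=7,interpolation=cv2.INTER_CUBIC); cv2.imwrite('pics/w1m.png',B)
E
```

```text
(no output)
```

View pics/w1j.png

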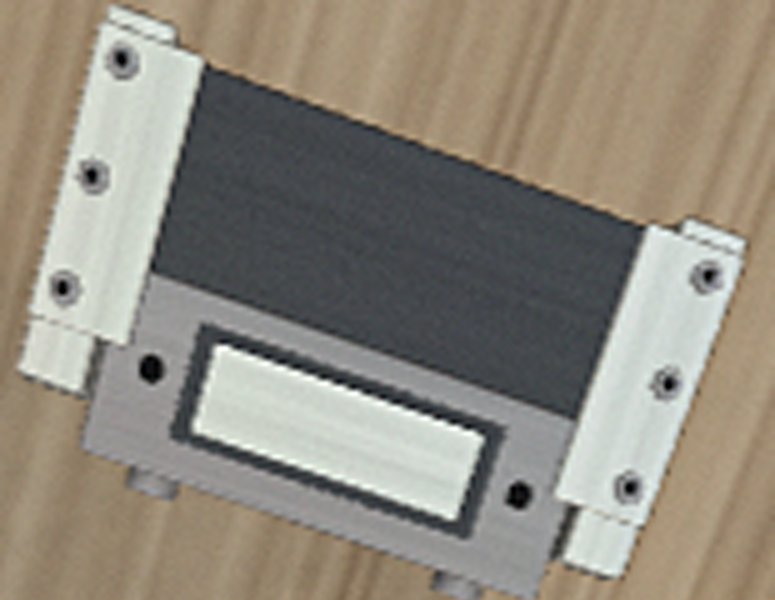

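View pics/w1m.png

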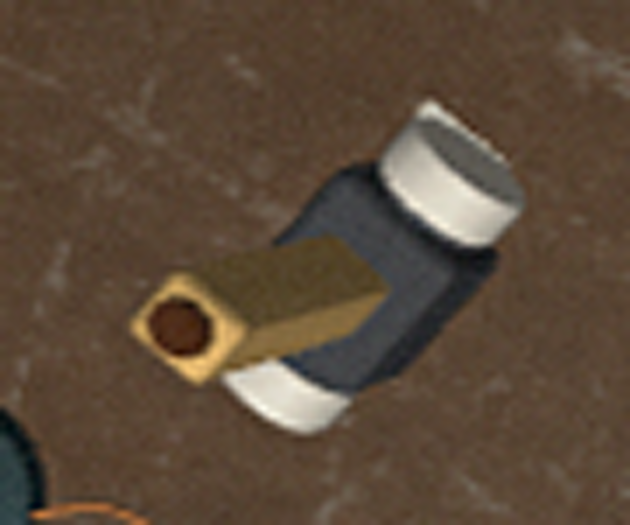

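The crop shows the insert's front top edge from (82,450) to (538,598), with studs at (152,485) and (458,585). In the mallet crop the handle top is centred at (186,327) and the head's long top edges slope from upper right to lower left.

```bash
python3 - <<'E'
from h import *
a=load('w1'); print('cam',ray(a,0,0)[0])
J=lambda u,v,z: atz(a,225+u/5-.4,5+v/5-.4,z)
M=lambda u,v,z: atz(a,90+u/7-.43,110+v/7-.43,z)
def rep(n,p,q):
    d=q-p;print(n,p.round(4),q.round(4),'mid',((p+q)/2).round(4),np.linalg.norm(d).round(4),np.degrees(np.arctan2(d[1],d[0])).round(2))
rep('ins front',J(538,598,.038),J(82,450,.038))
rep('ins back',J(575,417,.038),J(150,272,.038))
rep('studs tip top',J(455,598,.032),J(152,498,.032))
rep('cheekL outer/R outer front',J(622,560,.041),J(22,355,.041))
rep('keeper back',J(742,262,.05),J(112,22,.05))
t=[M(*p,.109) for p in[(130,325),(180,272),(248,325),(203,383)]]
print('handle top',np.mean(t,0).round(4));rep('e1',t[0],t[1]);rep('e2',t[3],t[2]);rep('e3',t[1],t[2]);rep('e4',t[0],t[3])
rep('right edge',M(375,385,.038),M(490,262,.038))
print('base',M(345,315,.041))
E
```

```text
cam [ 0.58340412 -0.02453191  0.53499471]
ins front [ 0.5887 -0.1014  0.038 ] [0.5854 0.0446 0.038 ] mid [ 0.587  -0.0284  0.038 ] 0.146 91.3
ins back [ 0.641 -0.093  0.038] [0.6385 0.0392 0.038 ] mid [ 0.6398 -0.0269  0.038 ] 0.1322 91.06
studs tip top [ 0.5805 -0.0777  0.032 ] [0.5789 0.0211 0.032 ] mid [ 0.5797 -0.0283  0.032 ] 0.0988 90.95
cheekL outer/R outer front [ 0.6072 -0.1212  0.041 ] [0.605  0.0682 0.041 ] mid [ 0.6061 -0.0265  0.041 ] 0.1894 90.67
keeper back [ 0.6929 -0.1212  0.05  ] [0.6933 0.0655 0.05  ] mid [ 0.6931 -0.0278  0.05  ] 0.1867 89.87
handle top [0.4549 0.1744 0.109 ]
e1 [0.4515 0.1857 0.109 ] [0.4648 0.178  0.109 ] mid [0.4581 0.1818 0.109 ] 0.0154 -29.82
e2 [0.4446 0.1702 0.109 ] [0.4588 0.1637 0.109 ] mid [0.4517 0.167  0.109 ] 0.0156 -24.66
e3 [0.4648 0.178  0.109 ] [0.4588 0.1637 0.109 ] mid [0.4618 0.1709 0.109 ] 0.0155 -112.89
e4 [0.4515 0.1857 0.109 ] [0.4446 0.1702 0.109 ] mid [0.448  0.1779 0.109 ] 0.0169 -113.93
right edge [0.4336 0.165  0.038 ] [0.4696 0.1454 0.038 ] mid [0.4516 0.1552 0.038 ] 0.0409 -28.5
base [0.44812965 0.173255   0.041     ]
```

Emit:
jog_arm(
  delta_pos=[
    [-1,4,-3],
    [-2,9,-6],
    [-3,14,-9],
    [-4,19,-12],
    [-5.1,22.7,-15],
    [-5.1,22.7,-20],
    [-5.1,22.7,-20],
    [-5.1,22.7,-24],
    [-5.1,22.7,-28],
    [-5.1,22.7,-31],
    [-5.1,22.7,-33],
    [-5.1,22.7,-33],
  ],
  turn=[-10,-20,-30,-40,-46,-46,-46,-46,-46,-46,-46,-46],
  grip=[0,0,0,0,0,0,0,0,0,0,0,0],
)

```text
time_s: 3.02
position: [0.4553, 0.1726, 0.0428]
tcp_rot: [[0.884, -0.467, -0.0], [-0.467, -0.884, -0.0], [-0.0, 0.0, -1.0]]
force: [0.2, 0.1, -0.3]
opening: 1.0
grasp_force: 0.0
```

```bash
python3 - <<'E'
from h import *
a=snap('wrist','w2')
s=read_state();print(s['position'],s['tcp_rot'],s['force'])
E
```

```text
[0.4557076  0.17286035 0.04349856] [[ 8.84125388e-01 -4.67247420e-01  1.46506635e-03]
 [-4.67248133e-01 -8.84126209e-01  1.68651402e-04]
 [ 1.21650163e-03 -8.33658504e-04 -9.99998913e-01]] [0.63208002 0.45596518 0.29424609]
```

View pics/w2.png

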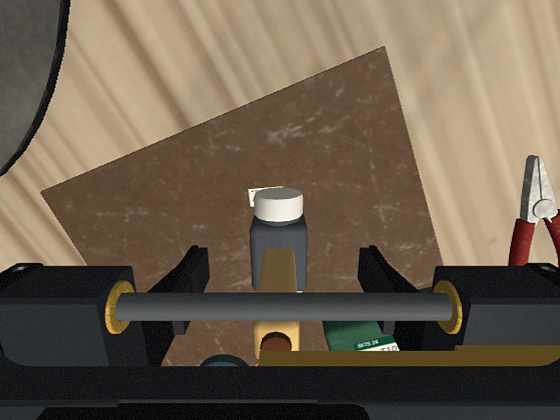

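Mallet lies straight between the open fingers (handle at column ~278, head at (278,230)), so close and lift.

Emit:
jog_arm(
  delta_pos=[
    [0,0,0],
    [0,0,0],
    [0,0,0],
    [0,0,0],
    [0,0,0],
    [0,0,0],
    [0,0,2],
    [0,0,5],
    [0,0,8],
    [0,0,8],
  ],
  turn=[0,0,0,0,0,0,0,0,0,0],
  grip=[1,1,1,1,1,1,1,1,1,1],
)

```text
time_s: 4.32
position: [0.4555, 0.1736, 0.1238]
tcp_rot: [[0.885, -0.466, 0.004], [-0.466, -0.885, 0.001], [0.003, -0.002, -1.0]]
force: [0.9, 0.3, -2.9]
opening: 0.201
grasp_force: 30.0
```

```bash
python3 - <<'E'
from h import *
s=read_state();print(s['position'],s['force'],s['moment'],s['opening'],s['grasp_force'])
E
```

```text
[0.45550204 0.1735767  0.123762  ] [ 0.87268843  0.25900831 -2.88080332] [0.0701709  0.0556589  0.01708188] 0.20099524419561624 29.98110031709075
```

Emit:
jog_arm(
  delta_pos=[
    [1,-3,0],
    [2,-7,0],
    [3.5,-11,0],
    [5,-14,0],
    [5.6,-15.2,0],
    [5.6,-15.2,-2],
    [5.6,-15.2,-5],
    [5.6,-15.2,-7],
    [5.6,-15.2,-7.5],
    [5.6,-15.2,-7.5],
    [5.6,-15.2,-7.5],
  ],
  turn=[8,16,24,29,29,29,29,29,29,29,29],
  grip=[1,1,1,1,1,1,1,1,1,1,1],
)

```text
time_s: 5.7
position: [0.5129, 0.0221, 0.0506]
tcp_rot: [[1.0, 0.02, 0.007], [0.02, -1.0, -0.0], [0.007, 0.0, -1.0]]
force: [-0.6, 1.9, 24.0]
opening: 0.204
grasp_force: 30.0
```

```bash
python3 - <<'E'
from h import *
a=snap('wrist','w3');b=snap('scene','s3')
s=read_state();print(s['position'],s['force'],s['tcp_rot'][:,0])
A=b['color'][160:240,200:360];A=cv2.resize(A,None,fx=3.5,fy=3.5,interpolation=cv2.INTER_CUBIC)
W=a['color'][100:420,100:460]
o=np.zeros((600,600,3),np.uint8);o[:320,:360]=W;o[320:,:560]=A
cv2.imwrite('pics/c3.png',o)
E
```

```text
[0.51286454 0.02215885 0.05056991] [-1.0760958   1.42960284 24.07420298] [0.99977793 0.01989761 0.00694157]
```

View pics/c3.png

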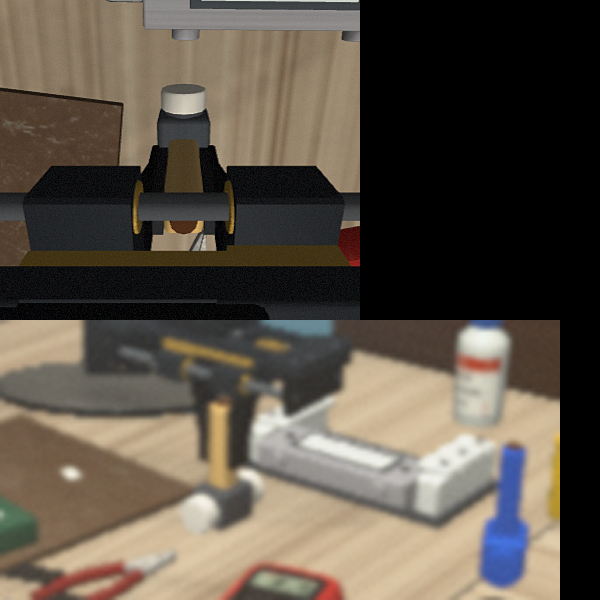

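Force z reads 24 N, so something is pressing. I'm backing off before working out the cause.

Emit:
jog_arm(
  delta_pos=[
    [0,0,0.5],
    [0,0,1],
    [0,0,1],
  ],
  turn=[0,0,0],
  grip=[1,1,1],
)

```text
time_s: 6.18
position: [0.5097, 0.0217, 0.0571]
tcp_rot: [[1.0, 0.021, -0.001], [0.021, -1.0, 0.0], [-0.001, -0.0, -1.0]]
force: [-0.1, -0.2, -3.6]
opening: 0.201
grasp_force: 30.0
```

```bash
python3 - <<'E'
from h import *
s=read_state();print(s['position'],s['force'],s['moment'])
b=load('s3');a=load('s0');w=load('w3')
p0=np.array([.5129,.022,.0506])
for dz in(-.0505,-.0345,):
  m=p0+[0,0,dz]
  for n,o in[('near face ctr',(-.038,0,.016)),('far face',(.038,0,.016)),('htop',(0,0,.1))]:
    u,v=proj(b,m+o);print(dz,n,((u-200)*3.5,(v-160)*3.5+320), 'wrist',np.array(proj(w,m+o))-100)
print('plier tip',atz(a,140+395/3.6,150+280/3.6,.005),atz(a,140+355/3.6,150+290/3.6,.005))
E
```

```text
[0.5097429  0.0216843  0.05707761] [-0.07705639 -0.23603719 -3.55009343] [-0.00192881  0.00618117 -0.00717721]
-0.0505 near face ctr (np.float64(193.98975083957282), np.float64(516.3274607113455)) wrist [182.1033815  185.56772468]
-0.0505 far face (np.float64(251.83961606409522), np.float64(485.77931895945255)) wrist [184.3897182   82.68542811]
-0.0505 htop (np.float64(224.46518915684203), np.float64(403.73143733984875)) wrist [182.92900701 211.4990967 ]
-0.0345 near face ctr (np.float64(193.98650495740532), np.float64(497.9539555701153)) wrist [181.99309661 198.16210028]
-0.0345 far face (np.float64(252.1532835914411), np.float64(468.0816029736069)) wrist [184.45357292  88.36735001]
-0.0345 htop (np.float64(224.63789129953577), np.float64(384.5953248557398)) wrist [182.84023163 237.28505924]
plier tip [0.42690454 0.00266789 0.005     ] [0.39621332 0.01512002 0.005     ]
```

The force was the mallet's underside meeting the bench. It slid about 16 mm down in the grip because I lifted before the fingers were fully shut. I'll set it down here and regrip lower.

Emit:
jog_arm(
  delta_pos=[
    [0,0,-0.4],
    [0,0,-0.7],
    [0,0,-0.7],
    [0,0,-0.7],
    [0,0,-0.7],
    [0,0,-1.2],
    [0,0,-1.8],
    [0,0,-2.2],
    [0,0,-2.2],
  ],
  turn=[0,0,0,0,0,0,0,0,0],
  grip=[1,1,0.5,0.5,0.5,0.5,0.5,0.5,0.5],
)

```text
time_s: 7.3
position: [0.5099, 0.0214, 0.035]
tcp_rot: [[1.0, 0.021, -0.001], [0.021, -1.0, 0.0], [-0.001, -0.0, -1.0]]
force: [-0.3, 0.3, 0.2]
opening: 0.498
grasp_force: 0.0
```

Emit:
jog_arm(
  delta_pos=[
    [0,0,0],
    [0,0,0],
    [0,0,0],
    [0,0,0],
    [0,0,0],
    [0,0,0],
    [0,0,0],
    [0,0,0],
  ],
  turn=[0,0,0,0,0,0,0,0],
  grip=[1,1,1,1,1,1,1,1],
)

```text
time_s: 8.3
position: [0.5104, 0.0213, 0.0357]
tcp_rot: [[1.0, 0.021, 0.0], [0.021, -1.0, -0.0], [0.0, 0.0, -1.0]]
force: [-0.2, -0.2, 2.3]
opening: 0.205
grasp_force: 30.0
```

Emit:
jog_arm(
  delta_pos=[
    [0,0,0.5],
    [0,0,1],
    [0,0,1.4],
    [0,0,1.4],
  ],
  turn=[0,0,0,0],
  grip=[1,1,1,1],
)

```text
time_s: 8.8
position: [0.5105, 0.0213, 0.0499]
tcp_rot: [[1.0, 0.021, 0.001], [0.021, -1.0, -0.0], [0.001, 0.0, -1.0]]
force: [-0.4, 1.3, -3.4]
opening: 0.207
grasp_force: 30.0
```

```bash
python3 - <<'E'
from h import *
a=snap('wrist','w4');b=snap('scene','s4')
s=read_state();print(s['position'],s['force'],s['tcp_rot'][:,0])
A=b['color'][180:220,220:300];A=cv2.resize(A,None,fx=7,fy=7,interpolation=cv2.INTER_CUBIC)
W=a['color'][100:420,100:460]
o=np.zeros((600,600,3),np.uint8);o[:320,:360]=W;o[320:,:560]=A
cv2.imwrite('pics/c4.png',o)
p0=s['position']
for dz in(-.0505,-.0345,):
  m=p0+[0,0,dz]
  for n,o in[('near face ctr',(-.038,0,.016)),('far face',(.038,0,.016)),('htop',(0,0,.1))]:
    u,v=proj(b,m+o);print(dz,n,((u-220)*7,(v-180)*7+320), 'wrist',np.array(proj(a,m+o))-100)
print(np.array(proj(a,[.581,.022,.028]))-100)
E
```

```text
[0.51029342 0.02133439 0.04957679] [ 0.86705059  0.45631423 -3.03538591] [9.99777753e-01 2.10818531e-02 1.47064907e-05]
-0.0505 near face ctr (np.float64(245.12660606158676), np.float64(577.6483275330809)) wrist [181.80986564 185.19826429]
-0.0505 far face (np.float64(361.1302999019581), np.float64(516.2321708597638)) wrist [184.19717432  82.70017742]
-0.0505 htop (np.float64(306.1564965716775), np.float64(352.13053931824504)) wrist [182.47949685 212.17582409]
-0.0345 near face ctr (np.float64(245.10370549279227), np.float64(540.8719179258235)) wrist [181.67199742 197.86443811]
-0.0345 far face (np.float64(361.7446032059362), np.float64(480.80897523237786)) wrist [184.23757532  88.54515937]
-0.0345 htop (np.float64(306.4864082127991), np.float64(313.8244245883608)) wrist [182.32116238 238.17215677]
[184.36976282  32.35147401]
```

View pics/c4.png

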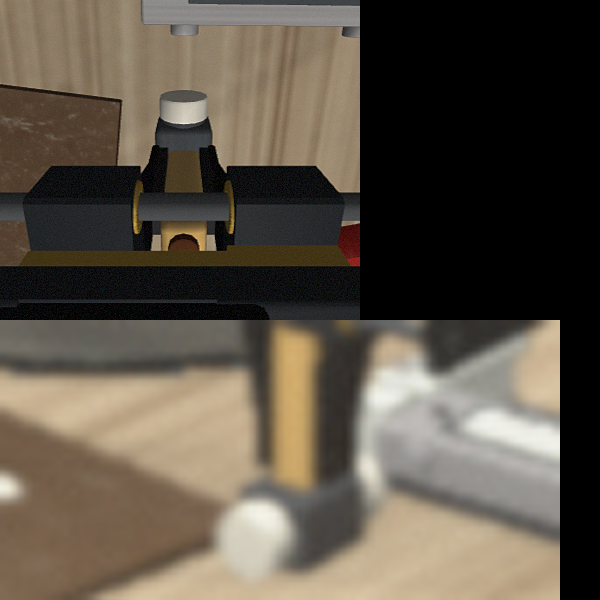

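The regrip is right: the head sits where computed and the face (184,105) lines up with the left stud (184,30). Approaching.

Emit:
jog_arm(
  delta_pos=[
    [1,0,-0.1],
    [2,0,-0.2],
    [2.6,0,-0.2],
    [2.8,0,-0.2],
    [2.9,0,-0.2],
    [3,0,-0.2],
    [3,0,-0.2],
  ],
  turn=[0,0,0,0,0,0,0],
  grip=[1,1,1,1,1,1,1],
)

```text
time_s: 9.78
position: [0.5402, 0.0214, 0.0476]
tcp_rot: [[1.0, 0.021, -0.0], [0.021, -1.0, 0.0], [-0.0, -0.0, -1.0]]
force: [0.2, -0.1, -2.6]
opening: 0.204
grasp_force: 30.0
```

Emit:
jog_arm(
  delta_pos=[
    [0.1,0,0],
    [0.15,0,0],
    [0.2,0,0],
    [0.2,0,0],
  ],
  turn=[0,0,0,0],
  grip=[1,1,1,1],
)

```text
time_s: 10.28
position: [0.5424, 0.0213, 0.0476]
tcp_rot: [[1.0, 0.021, 0.0], [0.021, -1.0, 0.0], [0.0, -0.0, -1.0]]
force: [-0.2, -0.2, -3.5]
opening: 0.199
grasp_force: 30.0
```

Emit:
jog_arm(
  delta_pos=[
    [0.05,0,0],
    [0.1,0,0],
  ],
  turn=[0,0],
  grip=[1,1],
)

```text
time_s: 10.52
position: [0.5434, 0.0213, 0.0476]
tcp_rot: [[1.0, 0.021, 0.0], [0.021, -1.0, -0.0], [0.0, 0.0, -1.0]]
force: [0.3, -0.1, -2.5]
opening: 0.209
grasp_force: 30.0
```

Emit:
jog_arm(
  delta_pos=[
    [0.05,0,0],
    [0.1,0,0],
  ],
  turn=[0,0],
  grip=[1,1],
)

```text
time_s: 10.78
position: [0.5444, 0.0213, 0.0475]
tcp_rot: [[1.0, 0.021, 0.0], [0.021, -1.0, 0.0], [0.0, -0.0, -1.0]]
force: [-0.2, -0.1, -3.4]
opening: 0.205
grasp_force: 30.0
```

Emit:
jog_arm(
  delta_pos=[
    [0.05,0,0],
    [0.1,0,0],
  ],
  turn=[0,0],
  grip=[1,1],
)

```text
time_s: 11.02
position: [0.5454, 0.0213, 0.0476]
tcp_rot: [[1.0, 0.021, 0.0], [0.021, -1.0, -0.0], [0.0, 0.0, -1.0]]
force: [-0.2, 0.3, -2.3]
opening: 0.205
grasp_force: 30.0
```

Emit:
jog_arm(
  delta_pos=[
    [0.05,0,0],
    [0.1,0,0],
  ],
  turn=[0,0],
  grip=[1,1],
)

```text
time_s: 11.28
position: [0.5458, 0.0214, 0.0475]
tcp_rot: [[1.0, 0.021, -0.001], [0.021, -1.0, 0.0], [-0.001, -0.0, -1.0]]
force: [-1.3, 0.5, -3.2]
opening: 0.202
grasp_force: 30.0
```

Emit:
jog_arm(
  delta_pos=[
    [0.05,0,0],
    [0.05,0,0],
  ],
  turn=[0,0],
  grip=[1,1],
)

```text
time_s: 11.52
position: [0.5459, 0.0214, 0.0474]
tcp_rot: [[1.0, 0.021, -0.002], [0.021, -1.0, 0.0], [-0.002, -0.0, -1.0]]
force: [-2.6, -0.2, -2.2]
opening: 0.208
grasp_force: 30.0
```

Emit:
jog_arm(
  delta_pos=[
    [0.05,0,0],
    [0.05,0,0],
  ],
  turn=[0,0],
  grip=[1,1],
)

```text
time_s: 11.78
position: [0.546, 0.0215, 0.0474]
tcp_rot: [[1.0, 0.021, -0.003], [0.021, -1.0, 0.0], [-0.003, -0.0, -1.0]]
force: [-5.1, -0.9, -1.3]
opening: 0.206
grasp_force: 30.0
```

Emit:
jog_arm(
  delta_pos=[
    [0.05,0,0],
    [0.08,0,0],
  ],
  turn=[0,0],
  grip=[1,1],
)

```text
time_s: 12.02
position: [0.546, 0.0215, 0.0473]
tcp_rot: [[1.0, 0.021, -0.004], [0.021, -1.0, 0.0], [-0.004, -0.0, -1.0]]
force: [-5.9, -0.8, -0.2]
opening: 0.205
grasp_force: 30.0
```

Emit:
jog_arm(
  delta_pos=[
    [0.05,0,0],
    [0.05,0,0],
  ],
  turn=[0,0],
  grip=[1,1],
)

```text
time_s: 12.28
position: [0.5461, 0.0215, 0.0472]
tcp_rot: [[1.0, 0.021, -0.005], [0.021, -1.0, 0.0], [-0.005, -0.001, -1.0]]
force: [-6.6, -2.6, -0.5]
opening: 0.206
grasp_force: 30.0
```

Emit:
jog_arm(
  delta_pos=[
    [0.05,0,0],
    [0.1,0,0],
  ],
  turn=[0,0],
  grip=[1,1],
)

```text
time_s: 12.52
position: [0.5461, 0.0216, 0.0471]
tcp_rot: [[1.0, 0.022, -0.008], [0.022, -1.0, 0.001], [-0.008, -0.001, -1.0]]
force: [-7.3, -1.0, 1.0]
opening: 0.208
grasp_force: 30.0
```

Emit:
jog_arm(
  delta_pos=[
    [0.05,0,0],
    [0.05,0,0],
  ],
  turn=[0,0],
  grip=[1,1],
)

```text
time_s: 12.78
position: [0.5461, 0.0216, 0.047]
tcp_rot: [[1.0, 0.021, -0.009], [0.022, -1.0, 0.001], [-0.008, -0.001, -1.0]]
force: [-7.8, -1.6, 0.6]
opening: 0.204
grasp_force: 30.0
```

Emit:
jog_arm(
  delta_pos=[
    [0.05,0,0],
    [0.1,0,0],
  ],
  turn=[0,0],
  grip=[1,1],
)

```text
time_s: 13.02
position: [0.5462, 0.0217, 0.0469]
tcp_rot: [[1.0, 0.022, -0.01], [0.022, -1.0, 0.001], [-0.01, -0.001, -1.0]]
force: [-9.6, -1.7, 2.0]
opening: 0.205
grasp_force: 30.0
```

Emit:
jog_arm(
  delta_pos=[
    [0.05,0,0],
    [0.1,0,0],
  ],
  turn=[0,0],
  grip=[1,1],
)

```text
time_s: 13.28
position: [0.5466, 0.0217, 0.0469]
tcp_rot: [[1.0, 0.022, -0.012], [0.022, -1.0, 0.001], [-0.012, -0.001, -1.0]]
force: [-9.9, -1.9, 2.6]
opening: 0.201
grasp_force: 30.0
```

Emit:
jog_arm(
  delta_pos=[
    [0.05,0,0],
    [0.1,0,0],
  ],
  turn=[0,0],
  grip=[1,1],
)

```text
time_s: 13.52
position: [0.5472, 0.0218, 0.0468]
tcp_rot: [[1.0, 0.022, -0.013], [0.022, -1.0, 0.001], [-0.013, -0.001, -1.0]]
force: [-10.5, -2.8, 2.1]
opening: 0.202
grasp_force: 30.0
```

Emit:
jog_arm(
  delta_pos=[
    [0.05,0,0],
    [0.1,0,0],
  ],
  turn=[0,0],
  grip=[1,1],
)

```text
time_s: 13.78
position: [0.5479, 0.0218, 0.0468]
tcp_rot: [[1.0, 0.022, -0.013], [0.022, -1.0, 0.001], [-0.013, -0.001, -1.0]]
force: [-11.0, -2.1, 3.3]
opening: 0.205
grasp_force: 30.0
```

Emit:
jog_arm(
  delta_pos=[
    [0.05,0,0],
    [0.1,0,0],
  ],
  turn=[0,0],
  grip=[1,1],
)

```text
time_s: 14.02
position: [0.5481, 0.0219, 0.0467]
tcp_rot: [[1.0, 0.022, -0.015], [0.022, -1.0, 0.001], [-0.015, -0.002, -1.0]]
force: [-12.2, -2.1, 3.2]
opening: 0.204
grasp_force: 30.0
```

Emit:
jog_arm(
  delta_pos=[
    [0.05,0,0],
    [0.1,0,0],
  ],
  turn=[0,0],
  grip=[1,1],
)

```text
time_s: 14.28
position: [0.5482, 0.0219, 0.0466]
tcp_rot: [[1.0, 0.022, -0.017], [0.022, -1.0, 0.001], [-0.017, -0.002, -1.0]]
force: [-13.8, -3.0, 5.5]
opening: 0.202
grasp_force: 30.0
```

Emit:
jog_arm(
  delta_pos=[
    [-0.8,0,0],
    [-1.6,0,0],
    [-1.6,-3,0],
    [-1.6,-7,0],
    [-1.6,-10,0],
    [-1.6,-10,0],
    [-1.2,-10,0],
    [-0.9,-10,0],
    [-0.7,-10,0],
    [-0.6,-10,0],
  ],
  turn=[0,0,0,0,0,0,0,0,0,0],
  grip=[1,1,1,1,1,1,1,1,1,1],
)

```text
time_s: 15.52
position: [0.5471, -0.0774, 0.0471]
tcp_rot: [[1.0, 0.023, -0.007], [0.023, -1.0, 0.001], [-0.007, -0.002, -1.0]]
force: [-7.1, -1.9, -0.7]
opening: 0.209
grasp_force: 30.0
```

Emit:
jog_arm(
  delta_pos=[
    [0.05,0,0],
    [0.1,0,0],
    [0.15,0,0],
  ],
  turn=[0,0,0],
  grip=[1,1,1],
)

```text
time_s: 15.9
position: [0.5472, -0.0773, 0.0469]
tcp_rot: [[1.0, 0.023, -0.01], [0.023, -1.0, 0.002], [-0.01, -0.002, -1.0]]
force: [-8.5, -2.5, 0.2]
opening: 0.202
grasp_force: 30.0
```

Emit:
jog_arm(
  delta_pos=[
    [0.05,0,0],
    [0.1,0,0],
    [0.15,0,0],
  ],
  turn=[0,0,0],
  grip=[1,1,1],
)

```text
time_s: 16.27
position: [0.548, -0.0772, 0.0469]
tcp_rot: [[1.0, 0.023, -0.011], [0.023, -1.0, 0.002], [-0.011, -0.002, -1.0]]
force: [-9.4, -2.6, 1.3]
opening: 0.202
grasp_force: 30.0
```

Emit:
jog_arm(
  delta_pos=[
    [0.05,0,0],
    [0.1,0,0],
  ],
  turn=[0,0],
  grip=[1,1],
)

```text
time_s: 16.52
position: [0.5488, -0.0773, 0.0469]
tcp_rot: [[1.0, 0.023, -0.012], [0.023, -1.0, 0.002], [-0.012, -0.002, -1.0]]
force: [-9.2, -2.8, 1.6]
opening: 0.205
grasp_force: 30.0
```

Emit:
jog_arm(
  delta_pos=[
    [0.05,0,0],
    [0.1,0,0],
  ],
  turn=[0,0],
  grip=[1,1],
)

```text
time_s: 16.77
position: [0.5495, -0.0773, 0.0469]
tcp_rot: [[1.0, 0.023, -0.012], [0.023, -1.0, 0.002], [-0.012, -0.002, -1.0]]
force: [-10.7, -3.0, 1.8]
opening: 0.205
grasp_force: 30.0
```

Emit:
jog_arm(
  delta_pos=[
    [0.05,0,0],
    [0.1,0,0],
  ],
  turn=[0,0],
  grip=[1,1],
)

```text
time_s: 17.02
position: [0.5502, -0.0773, 0.0468]
tcp_rot: [[1.0, 0.023, -0.013], [0.023, -1.0, 0.002], [-0.013, -0.002, -1.0]]
force: [-11.0, -4.4, 1.7]
opening: 0.21
grasp_force: 30.0
```

Emit:
jog_arm(
  delta_pos=[
    [0.05,0,0],
    [0.1,0,0],
  ],
  turn=[0,0],
  grip=[1,1],
)

```text
time_s: 17.27
position: [0.5507, -0.0772, 0.0467]
tcp_rot: [[1.0, 0.023, -0.014], [0.024, -1.0, 0.002], [-0.014, -0.003, -1.0]]
force: [-11.8, -4.0, 1.2]
opening: 0.208
grasp_force: 30.0
```

Emit:
jog_arm(
  delta_pos=[
    [0.05,0,0],
    [0.1,0,0],
  ],
  turn=[0,0],
  grip=[1,1],
)

```text
time_s: 17.52
position: [0.5513, -0.0772, 0.0466]
tcp_rot: [[1.0, 0.024, -0.015], [0.024, -1.0, 0.002], [-0.015, -0.003, -1.0]]
force: [-12.1, -4.1, 2.2]
opening: 0.202
grasp_force: 30.0
```

Emit:
jog_arm(
  delta_pos=[
    [-0.8,0,0],
    [-1.6,0,0],
    [-1.6,3,0],
    [-1.6,7,0],
    [-1.6,10,0],
    [-1.6,10,0],
    [-1.2,10,0],
    [-0.9,10,0],
    [-0.7,10,0],
    [-0.5,10,0],
    [-0.4,10,0],
  ],
  turn=[0,0,0,0,0,0,0,0,0,0,0],
  grip=[1,1,1,1,1,1,1,1,1,1,1],
)

```text
time_s: 18.9
position: [0.5487, 0.021, 0.0467]
tcp_rot: [[1.0, 0.021, -0.012], [0.021, -1.0, 0.001], [-0.012, -0.001, -1.0]]
force: [-9.1, -0.6, 2.4]
opening: 0.203
grasp_force: 30.0
```

Emit:
jog_arm(
  delta_pos=[
    [0.05,0,0],
    [0.1,0,0],
  ],
  turn=[0,0],
  grip=[1,1],
)

```text
time_s: 19.15
position: [0.5492, 0.021, 0.0468]
tcp_rot: [[1.0, 0.021, -0.013], [0.021, -1.0, 0.001], [-0.013, -0.001, -1.0]]
force: [-9.7, -0.3, 2.2]
opening: 0.204
grasp_force: 30.0
```

Emit:
jog_arm(
  delta_pos=[
    [0.05,0,0],
    [0.1,0,0],
    [0.15,0,0],
  ],
  turn=[0,0,0],
  grip=[1,1,1],
)

```text
time_s: 19.52
position: [0.5502, 0.0211, 0.0467]
tcp_rot: [[1.0, 0.02, -0.014], [0.02, -1.0, 0.001], [-0.014, -0.002, -1.0]]
force: [-10.0, -1.0, 2.5]
opening: 0.203
grasp_force: 30.0
```

Emit:
jog_arm(
  delta_pos=[
    [0.05,0,0],
    [0.1,0,0],
  ],
  turn=[0,0],
  grip=[1,1],
)

```text
time_s: 19.77
position: [0.5509, 0.0212, 0.0467]
tcp_rot: [[1.0, 0.02, -0.015], [0.02, -1.0, 0.001], [-0.015, -0.002, -1.0]]
force: [-11.6, -1.0, 3.5]
opening: 0.209
grasp_force: 30.0
```

Emit:
jog_arm(
  delta_pos=[
    [0.05,0,0],
    [0.1,0,0],
  ],
  turn=[0,0],
  grip=[1,1],
)

```text
time_s: 20.02
position: [0.5515, 0.0212, 0.0466]
tcp_rot: [[1.0, 0.02, -0.015], [0.02, -1.0, 0.001], [-0.015, -0.002, -1.0]]
force: [-10.7, -0.4, 4.2]
opening: 0.209
grasp_force: 30.0
```

Emit:
jog_arm(
  delta_pos=[
    [0.05,0,0],
    [0.08,0,0],
  ],
  turn=[0,0],
  grip=[1,1],
)

```text
time_s: 20.27
position: [0.552, 0.0213, 0.0466]
tcp_rot: [[1.0, 0.02, -0.016], [0.02, -1.0, 0.002], [-0.016, -0.002, -1.0]]
force: [-11.7, -0.2, 2.3]
opening: 0.21
grasp_force: 30.0
```

Emit:
jog_arm(
  delta_pos=[
    [-0.8,0,0],
    [-1.6,0,0],
    [-1.6,-3,0],
    [-1.6,-7,0],
    [-1.6,-10,0],
    [-1.6,-10,0],
    [-1.1,-10,0],
    [-0.8,-10,0],
    [-0.6,-10,0],
    [-0.4,-10,0],
    [-0.3,-10,0],
  ],
  turn=[0,0,0,0,0,0,0,0,0,0,0],
  grip=[1,1,1,1,1,1,1,1,1,1,1],
)

```text
time_s: 21.65
position: [0.5515, -0.0772, 0.0468]
tcp_rot: [[1.0, 0.023, -0.011], [0.023, -1.0, 0.002], [-0.011, -0.002, -1.0]]
force: [-9.1, -2.6, 0.8]
opening: 0.207
grasp_force: 30.0
```

Emit:
jog_arm(
  delta_pos=[
    [0.05,0,0],
    [0.1,0,0],
    [0.15,0,0],
  ],
  turn=[0,0,0],
  grip=[1,1,1],
)

```text
time_s: 22.02
position: [0.5525, -0.0772, 0.0469]
tcp_rot: [[1.0, 0.023, -0.012], [0.023, -1.0, 0.002], [-0.012, -0.002, -1.0]]
force: [-9.7, -2.9, 2.2]
opening: 0.209
grasp_force: 30.0
```

Moving freely; up to about 0.5550 expected here.

Emit:
jog_arm(
  delta_pos=[
    [0.05,0,0],
    [0.1,0,0],
  ],
  turn=[0,0],
  grip=[1,1],
)

```text
time_s: 22.28
position: [0.5533, -0.0773, 0.0469]
tcp_rot: [[1.0, 0.023, -0.012], [0.023, -1.0, 0.002], [-0.012, -0.002, -1.0]]
force: [-10.6, -4.4, 1.8]
opening: 0.206
grasp_force: 30.0
```

Emit:
jog_arm(
  delta_pos=[
    [0.05,0,0],
    [0.1,0,0],
  ],
  turn=[0,0],
  grip=[1,1],
)

```text
time_s: 22.52
position: [0.554, -0.0773, 0.0468]
tcp_rot: [[1.0, 0.023, -0.013], [0.023, -1.0, 0.002], [-0.013, -0.002, -1.0]]
force: [-10.4, -2.6, 1.7]
opening: 0.207
grasp_force: 30.0
```

Emit:
jog_arm(
  delta_pos=[
    [0.05,0,0],
    [0.1,0,0],
  ],
  turn=[0,0],
  grip=[1,1],
)

```text
time_s: 22.78
position: [0.5546, -0.0773, 0.0467]
tcp_rot: [[1.0, 0.024, -0.014], [0.024, -1.0, 0.002], [-0.014, -0.002, -1.0]]
force: [-10.4, -3.3, 1.7]
opening: 0.206
grasp_force: 30.0
```

Emit:
jog_arm(
  delta_pos=[
    [0.05,0,0],
    [0.08,0,0],
  ],
  turn=[0,0],
  grip=[1,1],
)

```text
time_s: 23.02
position: [0.555, -0.0772, 0.0466]
tcp_rot: [[1.0, 0.024, -0.014], [0.024, -1.0, 0.002], [-0.014, -0.003, -1.0]]
force: [-11.4, -4.0, 1.5]
opening: 0.204
grasp_force: 30.0
```

Emit:
jog_arm(
  delta_pos=[
    [-0.8,0,0],
    [-1.6,0,0],
    [-1.6,3,0],
    [-1.6,7,0],
    [-1.6,10,0],
    [-1.6,10,0],
    [-1.1,10,0],
    [-0.8,10,0],
    [-0.6,10,0],
    [-0.4,10,0],
    [-0.3,10,0],
  ],
  turn=[0,0,0,0,0,0,0,0,0,0,0],
  grip=[1,1,1,1,1,1,1,1,1,1,1],
)

```text
time_s: 24.4
position: [0.5529, 0.021, 0.0467]
tcp_rot: [[1.0, 0.02, -0.013], [0.02, -1.0, 0.001], [-0.013, -0.002, -1.0]]
force: [-9.3, -0.0, 1.6]
opening: 0.203
grasp_force: 30.0
```

Emit:
jog_arm(
  delta_pos=[
    [0.05,0,0],
    [0.1,0,0],
    [0.15,0,0],
  ],
  turn=[0,0,0],
  grip=[1,1,1],
)

```text
time_s: 24.78
position: [0.5538, 0.0211, 0.0467]
tcp_rot: [[1.0, 0.02, -0.014], [0.02, -1.0, 0.001], [-0.014, -0.002, -1.0]]
force: [-9.7, 0.5, 3.0]
opening: 0.203
grasp_force: 30.0
```

Emit:
jog_arm(
  delta_pos=[
    [0.05,0,0],
    [0.1,0,0],
  ],
  turn=[0,0],
  grip=[1,1],
)

```text
time_s: 25.02
position: [0.5544, 0.0212, 0.0467]
tcp_rot: [[1.0, 0.02, -0.015], [0.02, -1.0, 0.002], [-0.015, -0.002, -1.0]]
force: [-11.5, -0.4, 3.6]
opening: 0.207
grasp_force: 30.0
```

Emit:
jog_arm(
  delta_pos=[
    [0.05,0,0],
    [0.1,0,0],
  ],
  turn=[0,0],
  grip=[1,1],
)

```text
time_s: 25.28
position: [0.5551, 0.0212, 0.0466]
tcp_rot: [[1.0, 0.02, -0.016], [0.02, -1.0, 0.002], [-0.016, -0.002, -1.0]]
force: [-11.7, 0.6, 4.0]
opening: 0.204
grasp_force: 30.0
```

Emit:
jog_arm(
  delta_pos=[
    [0.05,0,0],
    [0.1,0,0],
  ],
  turn=[0,0],
  grip=[1,1],
)

```text
time_s: 25.52
position: [0.5557, 0.0213, 0.0465]
tcp_rot: [[1.0, 0.02, -0.016], [0.02, -1.0, 0.002], [-0.016, -0.002, -1.0]]
force: [-13.0, 0.0, 3.2]
opening: 0.207
grasp_force: 30.0
```

Emit:
jog_arm(
  delta_pos=[
    [0.04,0,0],
    [0.07,0,0],
  ],
  turn=[0,0],
  grip=[1,1],
)

```text
time_s: 25.78
position: [0.5559, 0.0213, 0.0465]
tcp_rot: [[1.0, 0.02, -0.018], [0.02, -1.0, 0.002], [-0.017, -0.002, -1.0]]
force: [-12.2, 0.3, 3.5]
opening: 0.208
grasp_force: 30.0
```

Emit:
jog_arm(
  delta_pos=[
    [-0.8,0,0],
    [-1.6,0,0],
    [-1.6,-3,0],
    [-1.6,-7,0],
    [-1.6,-10,0],
    [-1.6,-10,0],
    [-1.1,-10,0],
    [-0.8,-10,0],
    [-0.6,-10,0],
    [-0.4,-10,0],
    [-0.3,-10,0],
  ],
  turn=[0,0,0,0,0,0,0,0,0,0,0],
  grip=[1,1,1,1,1,1,1,1,1,1,1],
)

```text
time_s: 27.15
position: [0.5558, -0.0772, 0.0468]
tcp_rot: [[1.0, 0.024, -0.011], [0.024, -1.0, 0.002], [-0.011, -0.002, -1.0]]
force: [-9.2, -3.7, 0.2]
opening: 0.204
grasp_force: 30.0
```

Emit:
jog_arm(
  delta_pos=[
    [0.05,0,0],
    [0.1,0,0],
    [0.15,0,0],
  ],
  turn=[0,0,0],
  grip=[1,1,1],
)

```text
time_s: 27.52
position: [0.5568, -0.0772, 0.0467]
tcp_rot: [[1.0, 0.024, -0.012], [0.024, -1.0, 0.002], [-0.012, -0.002, -1.0]]
force: [-10.3, -3.5, 1.3]
opening: 0.207
grasp_force: 30.0
```

Emit:
jog_arm(
  delta_pos=[
    [0.05,0,0],
    [0.1,0,0],
  ],
  turn=[0,0],
  grip=[1,1],
)

```text
time_s: 27.78
position: [0.5575, -0.0773, 0.0468]
tcp_rot: [[1.0, 0.024, -0.013], [0.024, -1.0, 0.002], [-0.013, -0.002, -1.0]]
force: [-10.1, -3.0, 1.8]
opening: 0.204
grasp_force: 30.0
```

Emit:
jog_arm(
  delta_pos=[
    [0.05,0,0],
    [0.1,0,0],
  ],
  turn=[0,0],
  grip=[1,1],
)

```text
time_s: 28.02
position: [0.5582, -0.0772, 0.0467]
tcp_rot: [[1.0, 0.024, -0.014], [0.024, -1.0, 0.002], [-0.014, -0.002, -1.0]]
force: [-11.1, -4.0, 2.5]
opening: 0.206
grasp_force: 30.0
```

Emit:
jog_arm(
  delta_pos=[
    [0.05,0,0],
    [0.1,0,0],
  ],
  turn=[0,0],
  grip=[1,1],
)

```text
time_s: 28.28
position: [0.5587, -0.0771, 0.0466]
tcp_rot: [[1.0, 0.024, -0.015], [0.024, -1.0, 0.002], [-0.015, -0.002, -1.0]]
force: [-11.0, -4.2, 1.7]
opening: 0.201
grasp_force: 30.0
```

Emit:
jog_arm(
  delta_pos=[
    [0.05,0,0],
    [0.08,0,0],
  ],
  turn=[0,0],
  grip=[1,1],
)

```text
time_s: 28.52
position: [0.5593, -0.0772, 0.0466]
tcp_rot: [[1.0, 0.024, -0.015], [0.024, -1.0, 0.002], [-0.015, -0.002, -1.0]]
force: [-11.4, -3.8, 1.4]
opening: 0.204
grasp_force: 30.0
```

Emit:
jog_arm(
  delta_pos=[
    [-0.8,0,0],
    [-1.6,0,0],
    [-1.6,3,0],
    [-1.6,7,0],
    [-1.6,10,0],
    [-1.6,10,0],
    [-1.1,10,0],
    [-0.8,10,0],
    [-0.6,10,0],
    [-0.4,10,0],
    [-0.3,10,0],
  ],
  turn=[0,0,0,0,0,0,0,0,0,0,0],
  grip=[1,1,1,1,1,1,1,1,1,1,1],
)

```text
time_s: 29.9
position: [0.5573, 0.0211, 0.0467]
tcp_rot: [[1.0, 0.02, -0.013], [0.02, -1.0, 0.002], [-0.013, -0.002, -1.0]]
force: [-9.5, -0.2, 2.6]
opening: 0.207
grasp_force: 30.0
```

Emit:
jog_arm(
  delta_pos=[
    [0.05,0,0],
    [0.1,0,0],
    [0.15,0,0],
  ],
  turn=[0,0,0],
  grip=[1,1,1],
)

```text
time_s: 30.28
position: [0.5581, 0.0212, 0.0467]
tcp_rot: [[1.0, 0.02, -0.014], [0.02, -1.0, 0.002], [-0.014, -0.002, -1.0]]
force: [-10.8, 0.6, 3.8]
opening: 0.207
grasp_force: 30.0
```

Emit:
jog_arm(
  delta_pos=[
    [0.05,0,0],
    [0.1,0,0],
  ],
  turn=[0,0],
  grip=[1,1],
)

```text
time_s: 30.52
position: [0.5588, 0.0213, 0.0466]
tcp_rot: [[1.0, 0.02, -0.015], [0.02, -1.0, 0.002], [-0.015, -0.002, -1.0]]
force: [-10.3, -0.3, 3.3]
opening: 0.204
grasp_force: 30.0
```

Emit:
jog_arm(
  delta_pos=[
    [0.05,0,0],
    [0.1,0,0],
  ],
  turn=[0,0],
  grip=[1,1],
)

```text
time_s: 30.78
position: [0.5594, 0.0213, 0.0465]
tcp_rot: [[1.0, 0.02, -0.016], [0.02, -1.0, 0.002], [-0.016, -0.002, -1.0]]
force: [-11.0, 0.2, 3.1]
opening: 0.207
grasp_force: 30.0
```

Emit:
jog_arm(
  delta_pos=[
    [0.05,0,0],
    [0.1,0,0],
  ],
  turn=[0,0],
  grip=[1,1],
)

```text
time_s: 31.02
position: [0.5601, 0.0213, 0.0465]
tcp_rot: [[1.0, 0.02, -0.017], [0.02, -1.0, 0.002], [-0.017, -0.002, -1.0]]
force: [-11.8, 0.8, 3.1]
opening: 0.201
grasp_force: 30.0
```

Emit:
jog_arm(
  delta_pos=[
    [0.04,0,0],
    [0.07,0,0],
  ],
  turn=[0,0],
  grip=[1,1],
)

```text
time_s: 31.28
position: [0.5602, 0.0213, 0.0464]
tcp_rot: [[1.0, 0.02, -0.018], [0.02, -1.0, 0.002], [-0.018, -0.002, -1.0]]
force: [-12.8, 0.1, 4.5]
opening: 0.21
grasp_force: 30.0
```

Left is now +14.3 mm and right +12.3 mm. Right stud next.

Emit:
jog_arm(
  delta_pos=[
    [-0.8,0,0],
    [-1.6,0,0],
    [-1.6,-3,0],
    [-1.6,-7,0],
    [-1.6,-10,0],
    [-1.6,-10,0],
    [-1.1,-10,0],
    [-0.8,-10,0],
    [-0.6,-10,0],
    [-0.4,-10,0],
    [-0.3,-10,0],
  ],
  turn=[0,0,0,0,0,0,0,0,0,0,0],
  grip=[1,1,1,1,1,1,1,1,1,1,1],
)

```text
time_s: 32.65
position: [0.5603, -0.0772, 0.0468]
tcp_rot: [[1.0, 0.024, -0.012], [0.024, -1.0, 0.002], [-0.012, -0.002, -1.0]]
force: [-9.9, -3.1, 1.4]
opening: 0.204
grasp_force: 30.0
```

Emit:
jog_arm(
  delta_pos=[
    [0.05,0,0],
    [0.1,0,0],
    [0.15,0,0],
  ],
  turn=[0,0,0],
  grip=[1,1,1],
)

```text
time_s: 33.02
position: [0.5613, -0.0773, 0.0468]
tcp_rot: [[1.0, 0.024, -0.012], [0.024, -1.0, 0.002], [-0.012, -0.002, -1.0]]
force: [-9.9, -3.1, 0.6]
opening: 0.204
grasp_force: 30.0
```

Emit:
jog_arm(
  delta_pos=[
    [0.05,0,0],
    [0.1,0,0],
  ],
  turn=[0,0],
  grip=[1,1],
)

```text
time_s: 33.28
position: [0.562, -0.0773, 0.0468]
tcp_rot: [[1.0, 0.024, -0.013], [0.024, -1.0, 0.002], [-0.013, -0.002, -1.0]]
force: [-9.5, -4.8, 1.3]
opening: 0.203
grasp_force: 30.0
```

Emit:
jog_arm(
  delta_pos=[
    [0.05,0,0],
    [0.1,0,0],
  ],
  turn=[0,0],
  grip=[1,1],
)

```text
time_s: 33.52
position: [0.5625, -0.0772, 0.0466]
tcp_rot: [[1.0, 0.024, -0.014], [0.024, -1.0, 0.002], [-0.014, -0.002, -1.0]]
force: [-11.4, -3.5, 1.8]
opening: 0.21
grasp_force: 30.0
```

Emit:
jog_arm(
  delta_pos=[
    [0.05,0,0],
    [0.1,0,0],
  ],
  turn=[0,0],
  grip=[1,1],
)

```text
time_s: 33.78
position: [0.5632, -0.0772, 0.0466]
tcp_rot: [[1.0, 0.024, -0.015], [0.024, -1.0, 0.002], [-0.015, -0.002, -1.0]]
force: [-11.8, -3.4, 1.8]
opening: 0.204
grasp_force: 30.0
```

Emit:
jog_arm(
  delta_pos=[
    [0.05,0,0],
    [0.1,0,0],
  ],
  turn=[0,0],
  grip=[1,1],
)

```text
time_s: 34.02
position: [0.5637, -0.0771, 0.0465]
tcp_rot: [[1.0, 0.024, -0.016], [0.024, -1.0, 0.002], [-0.016, -0.002, -1.0]]
force: [-11.9, -4.1, 1.0]
opening: 0.206
grasp_force: 30.0
```

Emit:
jog_arm(
  delta_pos=[
    [-0.8,0,0],
    [-1.6,0,0],
    [-1.6,3,0],
    [-1.6,7,0],
    [-1.6,10,0],
    [-1.6,10,0],
    [-1.1,10,0],
    [-0.8,10,0],
    [-0.6,10,0],
    [-0.4,10,0],
    [-0.3,10,0],
  ],
  turn=[0,0,0,0,0,0,0,0,0,0,0],
  grip=[1,1,1,1,1,1,1,1,1,1,1],
)

```text
time_s: 35.4
position: [0.5618, 0.0212, 0.0467]
tcp_rot: [[1.0, 0.02, -0.014], [0.02, -1.0, 0.002], [-0.014, -0.002, -1.0]]
force: [-9.7, 0.8, 1.7]
opening: 0.206
grasp_force: 30.0
```

Emit:
jog_arm(
  delta_pos=[
    [0.05,0,0],
    [0.1,0,0],
    [0.15,0,0],
  ],
  turn=[0,0,0],
  grip=[1,1,1],
)

```text
time_s: 35.78
position: [0.5627, 0.0213, 0.0466]
tcp_rot: [[1.0, 0.02, -0.015], [0.02, -1.0, 0.002], [-0.015, -0.002, -1.0]]
force: [-10.3, 0.8, 3.6]
opening: 0.203
grasp_force: 30.0
```

Emit:
jog_arm(
  delta_pos=[
    [0.05,0,0],
    [0.1,0,0],
  ],
  turn=[0,0],
  grip=[1,1],
)

```text
time_s: 36.02
position: [0.5633, 0.0213, 0.0466]
tcp_rot: [[1.0, 0.02, -0.016], [0.02, -1.0, 0.002], [-0.016, -0.002, -1.0]]
force: [-11.3, 1.3, 3.3]
opening: 0.203
grasp_force: 30.0
```

Emit:
jog_arm(
  delta_pos=[
    [0.05,0,0],
    [0.1,0,0],
  ],
  turn=[0,0],
  grip=[1,1],
)

```text
time_s: 36.28
position: [0.5639, 0.0214, 0.0465]
tcp_rot: [[1.0, 0.02, -0.016], [0.02, -1.0, 0.002], [-0.016, -0.002, -1.0]]
force: [-11.4, 1.3, 2.5]
opening: 0.204
grasp_force: 30.0
```

Emit:
jog_arm(
  delta_pos=[
    [-1,0,0],
    [-3,0,0],
    [-5,0,2],
    [-5,-1,6],
    [-5,-2,11],
    [-5,-4,15],
    [-5,-5,18],
    [-5,-5,20],
    [-5,-5,20],
  ],
  turn=[0,0,0,0,0,0,0,0,0],
  grip=[1,1,1,1,1,1,1,1,1],
)

```text
time_s: 37.4
position: [0.5234, -0.0301, 0.2495]
tcp_rot: [[1.0, 0.02, 0.007], [0.02, -1.0, -0.002], [0.007, 0.002, -1.0]]
force: [-0.9, -0.7, -3.6]
opening: 0.205
grasp_force: 30.0
```

```bash
python3 - <<'E'
from h import *
a=snap('wrist','w5')
for p in [(.602,.06,.041),(.602,-.12,.041),(.6,-.03,.038)]: print(proj(a,p))
s=read_state();print(s['position'],s['force'])
c=a['color'];u=[proj(a,(.602,y,.041))[0] for y in(.08,-.135)];v=proj(a,(.602,-.028,.041))[1]
x0,x1=int(max(0,min(u))),int(min(560,max(u)));y0=int(max(0,v-55));print(x0,x1,y0)
o=cv2.resize(c[y0:y0+110,x0:x1],None,fx=800/(x1-x0),fy=800/(x1-x0),interpolation=cv2.INTER_CUBIC)[:600];print(o.shape)
cv2.imwrite('pics/c5.png',o)
E
```

```text
(np.float64(205.8791778649014), np.float64(113.97380909699281))
(np.float64(362.45761367053694), np.float64(117.28798319628413))
(np.float64(284.24607417647076), np.float64(117.41552523163367))
[ 0.52213242 -0.02949998  0.24803675] [ 0.01924386  0.58379885 -3.03622874]
188 375 60
(471, 800, 3)
```

View pics/c5.png

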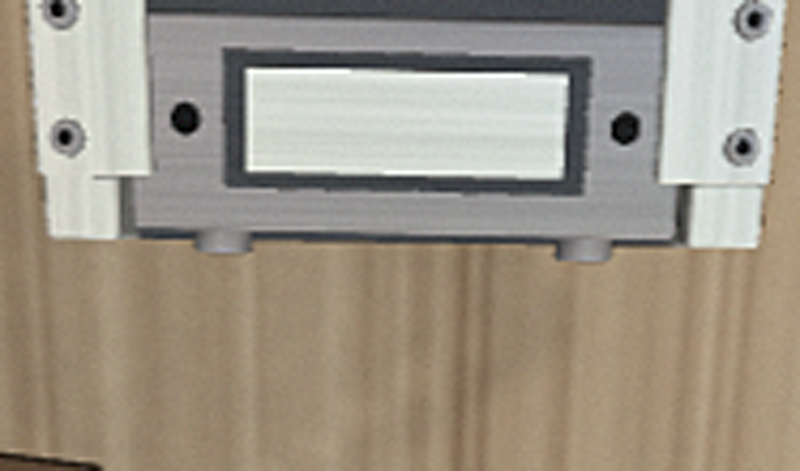

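The picture shows the insert's front edge at (137,228)–(677,240) and the cheek fronts at (120,238) and (690,247). The insert is therefore about 2 to 2.5 mm behind them at both ends, which agrees with the pushed travel. Now the mallet goes back.

Emit:
jog_arm(
  delta_pos=[
    [-1,4,0],
    [-2,9,0],
    [-4,14,0],
    [-6,19,-2],
    [-6.7,20.3,-6],
    [-6.7,20.3,-11],
    [-6.7,20.3,-15],
    [-6.7,20.3,-18],
    [-6.7,20.3,-19],
    [-6.7,20.3,-19],
  ],
  turn=[-8,-16,-24,-29,-29,-29,-29,-29,-29,-29],
  grip=[1,1,1,1,1,1,1,1,1,1],
)

```text
time_s: 38.7
position: [0.4541, 0.1742, 0.0568]
tcp_rot: [[0.885, -0.466, -0.002], [-0.466, -0.885, -0.0], [-0.001, 0.001, -1.0]]
force: [0.1, 0.6, -3.0]
opening: 0.207
grasp_force: 30.0
```

Emit:
jog_arm(
  delta_pos=[
    [0,0,-0.5],
    [0,0,-1],
    [0,0,-1.2],
    [0,0,-1.2],
  ],
  turn=[0,0,0,0],
  grip=[1,1,1,1],
)

```text
time_s: 39.2
position: [0.4545, 0.1743, 0.0457]
tcp_rot: [[0.885, -0.466, 0.0], [-0.466, -0.885, 0.0], [0.0, -0.0, -1.0]]
force: [-1.2, 0.1, -2.6]
opening: 0.203
grasp_force: 30.0
```

Emit:
jog_arm(
  delta_pos=[
    [0,0,-0.1],
    [0,0,-0.2],
    [0,0,-0.2],
  ],
  turn=[0,0,0],
  grip=[1,1,1],
)

```text
time_s: 39.58
position: [0.4546, 0.1744, 0.0442]
tcp_rot: [[0.885, -0.466, 0.001], [-0.466, -0.885, 0.0], [0.001, -0.0, -1.0]]
force: [-0.8, 0.2, 4.4]
opening: 0.202
grasp_force: 30.0
```

Emit:
jog_arm(
  delta_pos=[
    [0,0,-0.1],
    [0,0,-0.1],
    [0,0,-0.1],
    [0,0,0],
    [0,0,0],
    [0,0,0],
    [0,0,0],
    [0,0,0],
    [0,0,0],
    [0,0,2],
    [0,0,5],
    [0,0,8],
  ],
  turn=[0,0,0,0,0,0,0,0,0,0,0,0],
  grip=[1,1,0,0,0,0,0,0,0,0,0,0],
)

```text
time_s: 41.08
position: [0.4541, 0.1743, 0.1242]
tcp_rot: [[0.885, -0.466, -0.001], [-0.466, -0.885, -0.0], [-0.001, 0.0, -1.0]]
force: [-0.0, 0.4, 0.3]
opening: 0.992
grasp_force: 0.0
```

Emit:
jog_arm(
  delta_pos=[
    [0,0,4],
    [0,0,8],
    [0,0,12],
    [0,0,15],
    [0,0,15],
    [0,0,15],
    [0,0,15],
  ],
  turn=[0,0,0,0,0,0,0],
  grip=[0,0,0,0,0,0,0],
)

```text
time_s: 41.95
position: [0.4534, 0.1741, 0.272]
tcp_rot: [[0.885, -0.466, -0.003], [-0.466, -0.885, -0.0], [-0.003, 0.002, -1.0]]
force: [0.0, 0.1, 0.6]
opening: 1.002
grasp_force: 0.0
```

```bash
python3 - <<'E'
from h import *
b=snap('scene','s6');a=load('s0');s=read_state();print(s['position'],s['force'],s['opening'],s['time_s'])
# compare with the start: wood (handle) and white-face pixels in the mallet region
for c in(a,b):
    h=cv2.cvtColor(c['color'][168:215,190:232],cv2.COLOR_BGR2HSV)
    w=np.argwhere((h[...,1]<50)&(h[...,2]>170)); t=np.argwhere((h[...,0]>12)&(h[...,0]<25)&(h[...,1]>90)&(h[...,2]>150))
    print('white',w.mean(0)+[168,190],len(w),'wood',t.mean(0)+[168,190],t.min(0)+[168,190],t.max(0)+[168,190],len(t))
c=load('w5')
P=lambda u,v,z:atz(c,188+u*187/800,60+v*187/800,z)
for n,q in[('insL',(137,228,.038)),('insR',(677,240,.038)),('chL',(85,238,.041)),('chR',(725,247,.041))]:print(n,P(*q))
print('cam',ray(c,0,0)[0])
E
```

```text
[0.45351133 0.17416989 0.27206089] [ 0.41788529 -0.41657946  0.91604895] 0.9996362811849755 42.0
white [203.06666667 204.9       ] 150 wood [185.06741573 209.28089888] [173 205] [197 213] 178
white [203.02380952 204.6547619 ] 84 wood [184.68067227 208.26890756] [174 205] [196 212] 119
insL [0.60306145 0.04432684 0.038     ]
insR [ 0.60291653 -0.10182489  0.038     ]
chL [0.60022258 0.05781228 0.041     ]
chR [ 0.60138978 -0.11430323  0.041     ]
cam [ 0.6045319  -0.02857428  0.41269691]
```

```bash
python3 -c "
from rig import *
print(hand_in())"
```

```text
the job is handed in; nothing more can be done
None
```

The job is handed in: the last pictures put both ends of the insert about 1.5 to 3 mm behind the cheek fronts and the mallet upright and released on the board; `hand_in()` gave no verdict.

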